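Run a fingertip along the sole's edge to fold down the hold-down tabs

ROBOT

A 6-joint arm with a two-finger parallel gripper is mounted at the origin on the work surface. World frame = base frame: x ahead of the robot, y to its left, z up, the work surface at z = 0. Lengths are in m, angles in degrees, forces in N, time in s.
With the tool pointing down it reaches from about 0.35 to 0.975 m from the base axis. Payload 7.1 kg.
Tool frame: the origin (TCP) lies at the centre of the arm's flange, where the gripper is bolted on; the fingertips stand 182 mm ahead of it and the grasp point (between the pads) lies 163 mm ahead of it; z points along the fingers, y is the direction in which the jaws open and shut (so a half turn about z gives the same grasp; the last joint's range is limited). The gripper opens to 88 mm and grips with 3 to 60 N. Pads are 20 mm wide; open, the fingers measure 115 mm over their backs; the gripper's body (75 mm by 178 mm) begins 61 mm behind the grasp point.
Start: joints at [-70.76, 24.242, 93.386, -0, 62.372, -1.089], TCP at [0.217, -0.586, 0.405] pointing down, gripper open.
Joint ranges: [-172.04, 172.04], [-51.8, 120.97], [4.93, 147.93], [-75.15, 255.16], [6.16, 154.13], [-145.62, 145.62]. Speed limits (degrees/s): [136.94, 136.94, 172.46, 180, 180, 180].

INTERFACE

Orientations are given as [roll, pitch, yaw] about the fixed x, y, z axes, in that order (R = Rz(yaw) Ry(pitch) Rx(roll)).
In Python, from station import robot, get_image, camera_params gives the robot as it stands.
- The arm moves only by the tool apply_moves, never from a script. Its argument "series" is a list of rows, each a list of 4 numbers: the shift along the tool's x, y, z in mm, then the turn about the tool's z in rad. A call has 1 to 20 rows; each row shifts and turns the commanded pose from where the row before left it, along the tool's axes as they then stand; what a row does not reach is not made up. A row lasts 1/12 s, in which the tool goes at most 41.7 mm and 7.16 degrees, less where a joint would pass 70% of its speed; a pose out of reach is approached as far as the arm can. A call is refused whole if a number of a shift passes 41.7 or a number of a turn 0.125, either way. A call with a gripper value outside its range is refused whole. "fingers" is the opening, from 0 (shut) to 1 (fully open), set as the call begins (left out, the last holds). The fingers move at their own pace and stop on an object; "grip_force" is the grip in N (left out, the last holds). Time passes only in rows, so rows that do not move let the fingers close. It gives the time, the measured TCP pose, the force and the opening at its end, in the units of the state.
- robot.observe(): the state, without advancing time (a new reading comes with each control period).
- get_image(name): name is "scene" or "top"; returns the picture (400x640x3 uint8, red, green, blue); there is no depth.
- camera_params(name): a dict with "fx", "fy", "cx", "cy" (pixels), "rvec" (rotation vector, rad) and "tvec" (3), from world to camera coordinates, as OpenCV has them. Camera axes: x right, y down, z forward; pixel columns grow to the right and rows downward; lengths in m; the calibration is good to about 2 mm. A picture is of the moment at which its call begins. camera_params takes no time and is no camera call.
- robot.finish_job(): hands the job in, once; it reports no verdict.
The state is a dict: "clock": time; "joints": joint angles; "qvel": joint speeds; "effort": joint torques, N m; "tcp_pos": TCP position; "tool_rot": TCP orientation; "force": force on the tool from outside, world axes, zero at the start; "torque": the same for the moment, N m; "width": opening from 0.0 (shut) to 1.0 (fully open).
Only numpy, scipy, OpenCV 4.12 (cv2) and the standard library are available. Lean on these libraries where they do the work, as an engineer would, in place of code of your own. Each camera call takes 0.05 s, during which the arm holds its last target.

TASK

Run a fingertip lightly along the edge of the shoe sole in the jig, from the toe end to the heel end, so that the five upright steel tabs fold down flat one after another in that order, and then take the hand away. Grasp and lift nothing: the sole stays lying in the jig, and the weight, jar, tin and hammer stay where they are. Do not press hard on the jig or the sole.

Things in the scene. Friction and masses are not known exactly. Their poses are not given: they have to be found in the camera images.
- jig: Sole-bonding jig fixed to the bench: a plywood board 180 (x) x 320 (y) x 15 mm high on which a shoe sole lies, its broad toe end towards the jig's +y, its narrower heel end towards -y, with a light-brown insole on top. Origin under the board's centre, z up. Along one long edge of the sole (the jig's -x side) stands a gently curved row of five hinged steel hold-down tabs, about 44 mm apart; tab 1 is nearest the toe, tab 5 nearest the heel.
- sole_mid (a point): Middle of the underside of the loose black shoe sole lying on the board, about 265 mm long, 60 to 90 mm wide, 9 mm thick, its top 24 mm above the bench. It only lies between low locating pins and is to stay there. Axes as the jig's.
- weight: Loose knobbed steel weight, 36 mm diameter, 32 mm tall, standing on the sole's forepart, about 60 mm from the row of tabs. Origin under its centre. To be left alone.
- jar: Amber glass jar with black cap, 54 mm diameter, 70 mm tall, standing on the bench beyond the jig's +x edge. Origin under its centre. To be left alone.
- tin: Open aluminium tack tin, 64 mm rim diameter, 40 mm tall, beyond the jig's +x edge. Origin under its centre. To be left alone.
- hammer: Tack hammer lying on the bench off the heel end of the jig. To be left alone.
- pin1 (a point): Middle of the hinge pin of tab 1 (fixed on the jig, 29 mm above the bench, over the sole's edge line). The pin lies level and square to the row. A steel lug beside it (11 to 18 mm from the middle, outside the sole) rises 2.5 mm above the pin; the hinge barrel has radius 4 mm.
- tab1 (a joint): Angle of tab 1 (rad), a steel plate 18 mm wide, 3 mm thick, reaching 29 mm from its pin: 0 stands straight up, growing as it folds along the row towards the heel, 1.57 lies flat on the rim (its top then 1.5 mm above pin height). It cannot fold towards the toe. The hinge is slightly stiff: it moves under a light touch (about 0.1 N), stays where it is left while steep, and drops flat by itself from about 40 degrees above flat or lower.
- pin2 (a point): Middle of the hinge pin of tab 2 (fixed on the jig, 29 mm above the bench, over the sole's edge line). The pin lies level and square to the row. A steel lug beside it (11 to 18 mm from the middle, outside the sole) rises 2.5 mm above the pin; the hinge barrel has radius 4 mm.
- tab2 (a joint): Angle of tab 2 (rad), a steel plate 18 mm wide, 3 mm thick, reaching 29 mm from its pin: 0 stands straight up, growing as it folds along the row towards the heel, 1.57 lies flat on the rim (its top then 1.5 mm above pin height). It cannot fold towards the toe. The hinge is slightly stiff: it moves under a light touch (about 0.1 N), stays where it is left while steep, and drops flat by itself from about 40 degrees above flat or lower.
- pin3 (a point): Middle of the hinge pin of tab 3 (fixed on the jig, 29 mm above the bench, over the sole's edge line). The pin lies level and square to the row. A steel lug beside it (11 to 18 mm from the middle, outside the sole) rises 2.5 mm above the pin; the hinge barrel has radius 4 mm.
- tab3 (a joint): Angle of tab 3 (rad), a steel plate 18 mm wide, 3 mm thick, reaching 29 mm from its pin: 0 stands straight up, growing as it folds along the row towards the heel, 1.57 lies flat on the rim (its top then 1.5 mm above pin height). It cannot fold towards the toe. The hinge is slightly stiff: it moves under a light touch (about 0.1 N), stays where it is left while steep, and drops flat by itself from about 40 degrees above flat or lower.
- pin4 (a point): Middle of the hinge pin of tab 4 (fixed on the jig, 29 mm above the bench, over the sole's edge line). The pin lies level and square to the row. A steel lug beside it (11 to 18 mm from the middle, outside the sole) rises 2.5 mm above the pin; the hinge barrel has radius 4 mm.
- tab4 (a joint): Angle of tab 4 (rad), a steel plate 18 mm wide, 3 mm thick, reaching 29 mm from its pin: 0 stands straight up, growing as it folds along the row towards the heel, 1.57 lies flat on the rim (its top then 1.5 mm above pin height). It cannot fold towards the toe. The hinge is slightly stiff: it moves under a light touch (about 0.1 N), stays where it is left while steep, and drops flat by itself from about 40 degrees above flat or lower.
- pin5 (a point): Middle of the hinge pin of tab 5 (fixed on the jig, 29 mm above the bench, over the sole's edge line). The pin lies level and square to the row. A steel lug beside it (11 to 18 mm from the middle, outside the sole) rises 2.5 mm above the pin; the hinge barrel has radius 4 mm.
- tab5 (a joint): Angle of tab 5 (rad), a steel plate 18 mm wide, 3 mm thick, reaching 29 mm from its pin: 0 stands straight up, growing as it folds along the row towards the heel, 1.57 lies flat on the rim (its top then 1.5 mm above pin height). It cannot fold towards the toe. The hinge is slightly stiff: it moves under a light touch (about 0.1 N), stays where it is left while steep, and drops flat by itself from about 40 degrees above flat or lower.

How it is judged:
By the outcome, as a careful person would: the job done as asked, in the order asked, and still so for the second after the job is handed in, with the robot touching nothing.
It also fails if it takes over 38 s, if anything falls off the work surface, if the arm or the gripper's body presses on something with over 40 N, if the wrist force passes 120 N, or if a joint passes its speed limit or range.

## Working session

There is one attempt and no reset: what is moved stays moved. The work goes in short steps, Python scripts to look and compute and a tool call to move; the robot and the scene stay as the last step left them, time stands still between calls to the robot, and variables do not carry over. Pictures are saved under pics/ and viewed, and the job is handed in when it is done.

Besides the shell and the picture viewer there is one more tool, called in YAML: its name, and indented under it one key for each argument. apply_moves: Moves the arm, as the interface text tells. Its arguments: {"type":"object","properties":{"series":{"type":"array","items":{"type":"array","items":{"type":"number"}}},"fingers":{"type":"number"},"grip_force":{"type":"number"}},"required":["series"]}

```bash
mkdir -p pics; ls; python3 - <<'E'
from station import robot,get_image,camera_params
import cv2
print(robot.observe())
for n in("scene","top"):
    cv2.imwrite(f"pics/{n}0.png",get_image(n)[:,:,::-1]); print(camera_params(n))
E
```

```text
pics
{'clock': 0.0, 'joints': array([-7.07607873e+01,  2.42837187e+01,  9.34311863e+01,  2.46613906e-05,
        6.23698624e+01, -1.08867427e+00]), 'qvel': array([ 0.00892895,  0.03342202, -0.0381835 ,  0.05305872,  0.03614744,
       -0.015156  ]), 'effort': array([ 8.48882046e-04, -5.44625080e+01, -2.73667395e+01,  6.43424084e-02,
        2.27733183e-02, -1.20828586e-04]), 'tcp_pos': array([ 0.21705403, -0.58580938,  0.40391093]), 'tool_rot': array([-1.79915248e+02, -1.63239134e-03,  2.03278743e+01]), 'force': array([-0.1608782 , -0.65454899,  0.56774638]), 'torque': array([-0.00980715, -0.01217678,  0.02292433]), 'width': 0.9992128025167123}
{'fx': 468.81163167934784, 'fy': 468.81163167934784, 'cx': 323.12177905229436, 'cy': 200.64097090671265, 'rvec': array([ 1.78291322,  1.49062138, -0.75788682]), 'tvec': array([-0.09120165, -0.34410838,  1.36495776])}
{'fx': 383.3659100885149, 'fy': 383.3659100885149, 'cx': 315.9950397143669, 'cy': 203.75985947122274, 'rvec': array([ 2.19413831, -2.14830936,  0.11998302]), 'tvec': array([-0.0191987 ,  0.63415459,  0.69371654])}
```

View pics/scene0.png

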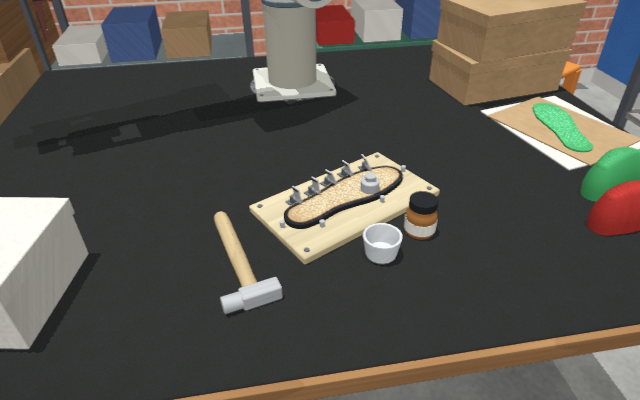

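View pics/top0.png

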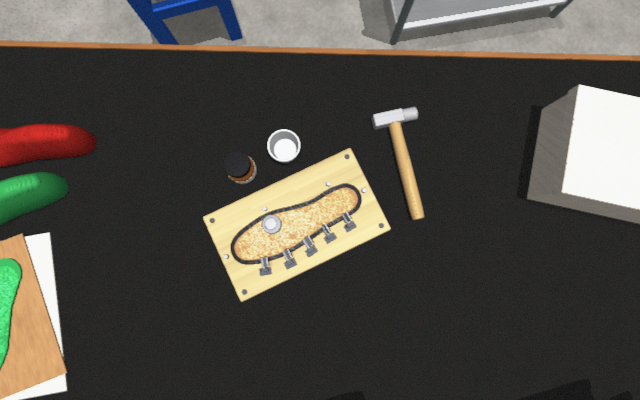

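```bash
python3 - <<'E'
import cv2
t=cv2.imread("pics/top0.png");s=cv2.imread("pics/scene0.png")
cv2.imwrite("pics/tc.png",cv2.resize(t[140:310,195:400],None,fx=3.5,fy=3.5,interpolation=cv2.INTER_CUBIC))
cv2.imwrite("pics/tc2.png",cv2.resize(t[205:280,250:362],None,fx=7,fy=7,interpolation=cv2.INTER_CUBIC))
cv2.imwrite("pics/sc2.png",cv2.resize(s[145:225,280:392],None,fx=7,fy=7,interpolation=cv2.INTER_CUBIC))
E
```

```text
(no output)
```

View pics/tc.png

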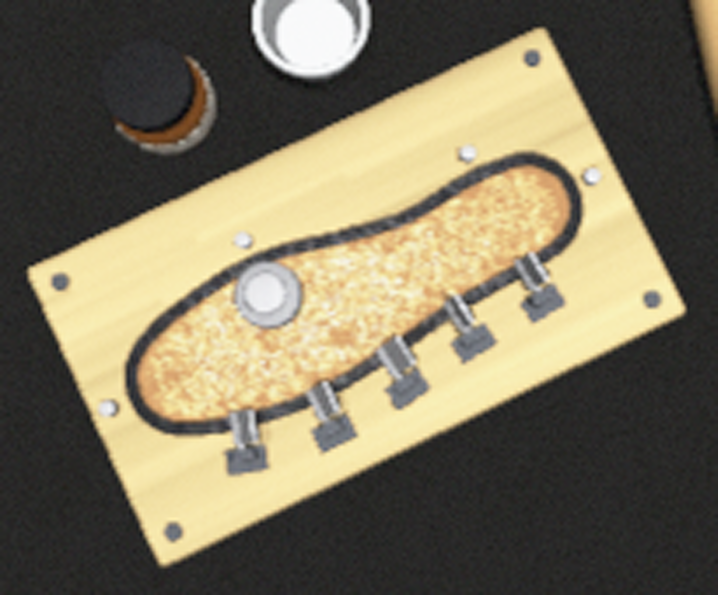

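View pics/tc2.png

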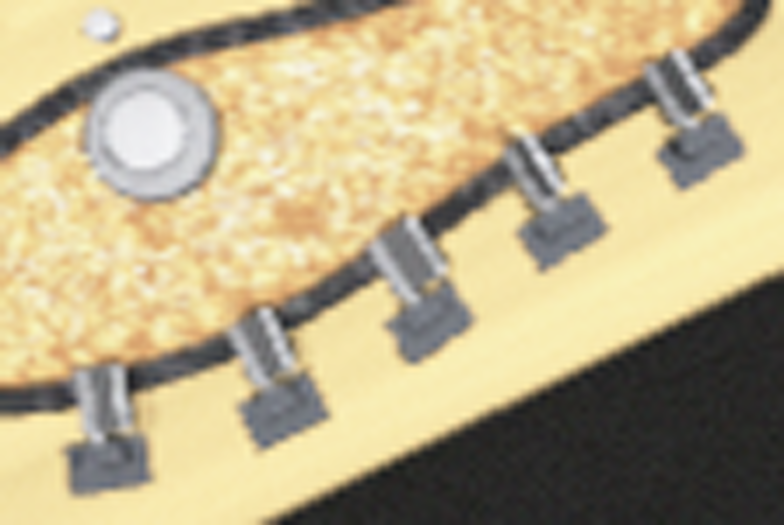

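View pics/sc2.png

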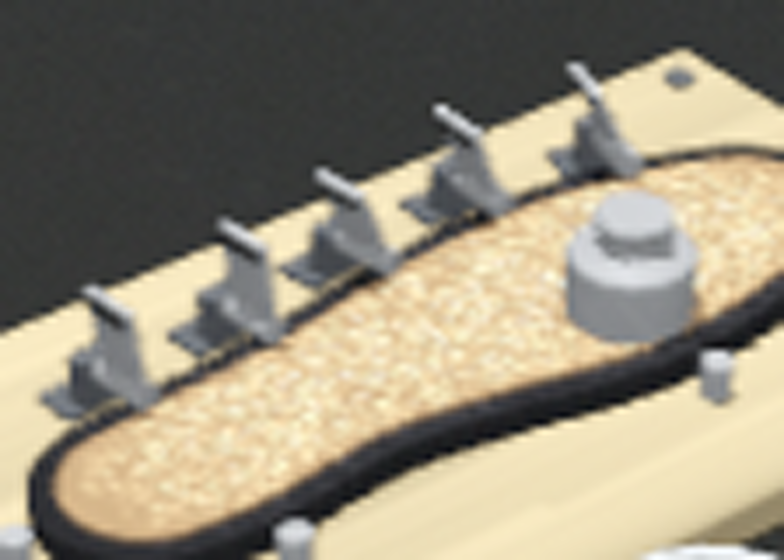

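```bash
cat > h.py <<'E'
import numpy as np,cv2
from station import camera_params
def P(n):
    c=camera_params(n);K=np.array([[c['fx'],0,c['cx']],[0,c['fy'],c['cy']],[0,0,1]]);R=cv2.Rodrigues(c['rvec'])[0];return K,R,c['tvec']
def ray(n,uv,z):
    K,R,t=P(n);C=-R.T@t;uv=np.atleast_2d(uv)
    d=(R.T@np.linalg.inv(K)@np.c_[uv,np.ones(len(uv))].T).T
    return C+d*((z-C[2])/d[:,2])[:,None]
def proj(n,X):
    K,R,t=P(n);return cv2.projectPoints(np.atleast_2d(X).astype(float),cv2.Rodrigues(R)[0],t,K,None)[0][:,0]
E
python3 - <<'E'
from h import *
np.set_printoptions(precision=4,suppress=True)
for n in("top","scene"):
    K,R,t=P(n);print(n,-R.T@t)
c=np.array([[28,268],[543,28],[687,312],[163,566]])/3.5+[195,140]
X=ray("top",c,.015);print(X)
print([np.linalg.norm(X[i]-X[(i+1)%4]) for i in range(4)],X.mean(0))
# y+ = toward toe: from BC mid to AD mid
yd=(X[0]+X[3]-X[1]-X[2]);print(np.degrees(np.arctan2(yd[1],yd[0])))
xd=(X[0]+X[1]-X[2]-X[3]);print(np.degrees(np.arctan2(xd[1],xd[0])))
s=np.array([[585,85],[460,125],[340,190],[245,235],[107,305]])/7+[280,145]
print("scene tops",ray("scene",s,.058))
t=np.array([[86,405],[247,350],[392,265],[527,175],[665,92]])/7+[250,205]
print("top leftline @58",ray("top",t,.058))
t=np.array([[118,402],[280,345],[427,245],[547,170],[692,80]])/7+[250,205]
print("top rightline @33",ray("top",t,.033))
E
```

```text
top [ 0.5592 -0.0017  0.7557]
scene [ 1.2974 -0.1312  0.5378]
[[ 0.6067  0.2118  0.015 ]
 [ 0.7484 -0.071   0.015 ]
 [ 0.5901 -0.1524  0.015 ]
 [ 0.4472  0.1308  0.015 ]]
[np.float64(0.31626520330274493), np.float64(0.17794466475254864), np.float64(0.31722143794821545), np.float64(0.17885817058563266)] [0.5981 0.0298 0.015 ]
116.69019700911467
27.058514905518624
scene tops [[ 0.5356  0.0792  0.058 ]
 [ 0.5496  0.0405  0.058 ]
 [ 0.5755  0.0022  0.058 ]
 [ 0.592  -0.0262  0.058 ]
 [ 0.617  -0.0657  0.058 ]]
top leftline @58 [[ 0.5229  0.0887  0.058 ]
 [ 0.5377  0.0478  0.058 ]
 [ 0.5603  0.0109  0.058 ]
 [ 0.5842 -0.0235  0.058 ]
 [ 0.6066 -0.0591  0.058 ]]
top rightline @33 [[ 0.5225  0.0835  0.033 ]
 [ 0.5385  0.0408  0.033 ]
 [ 0.5658  0.0021  0.033 ]
 [ 0.5866 -0.0297  0.033 ]
 [ 0.6117 -0.0684  0.033 ]]
```

```bash
python3 - <<'E'
from h import *
np.set_printoptions(precision=4,suppress=True)
import cv2
for n,c,k in(("top",(250,205),7),("scene",(280,145),7)):
    pass
t0=cv2.imread("pics/top0.png");s0=cv2.imread("pics/scene0.png")
cv2.imwrite("pics/ta.png",cv2.resize(t0[235:275,256:320],None,fx=12,fy=12,interpolation=cv2.INTER_CUBIC))
cv2.imwrite("pics/tb.png",cv2.resize(t0[208:248,300:364],None,fx=12,fy=12,interpolation=cv2.INTER_CUBIC))
cv2.imwrite("pics/sa.png",cv2.resize(s0[150:190,322:376],None,fx=14,fy=14,interpolation=cv2.INTER_CUBIC))
cv2.imwrite("pics/sb.png",cv2.resize(s0[165:205,284:338],None,fx=14,fy=14,interpolation=cv2.INTER_CUBIC))
E
```

```text
(no output)
```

View pics/ta.png

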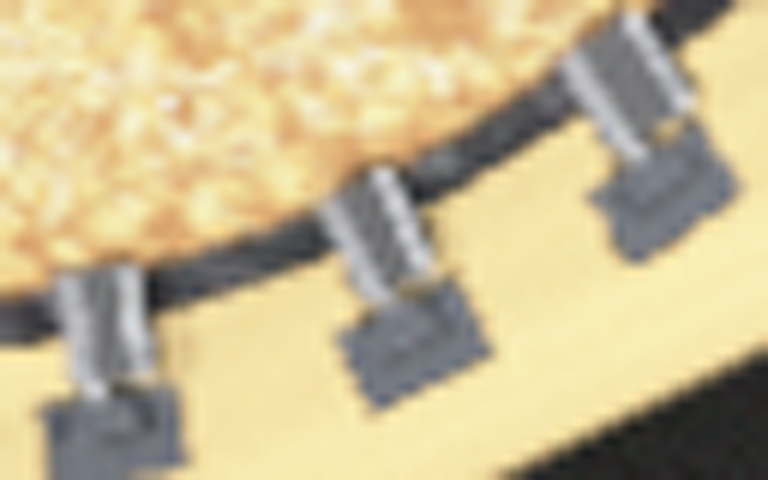

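View pics/tb.png

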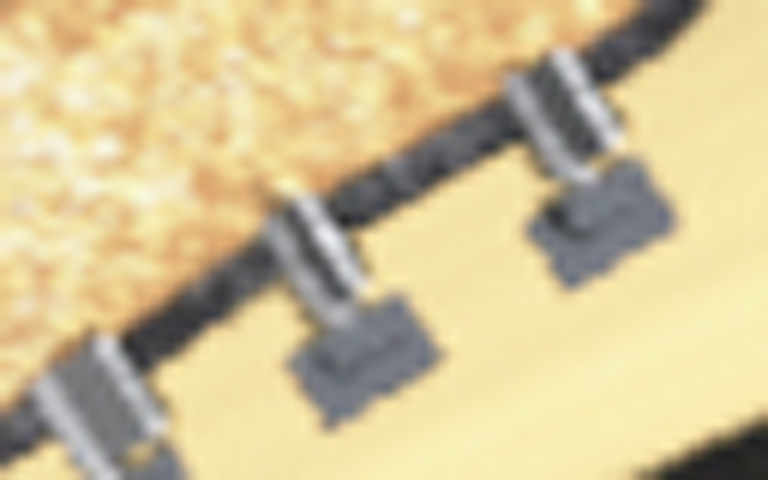

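View pics/sa.png

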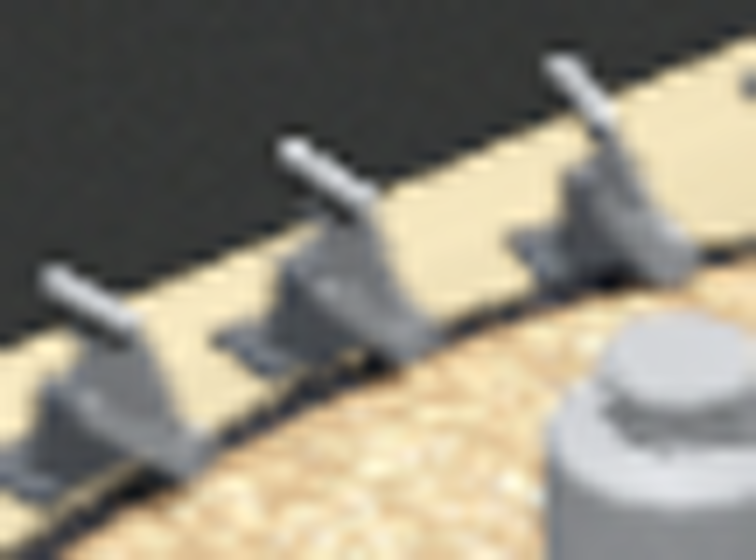

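View pics/sb.png

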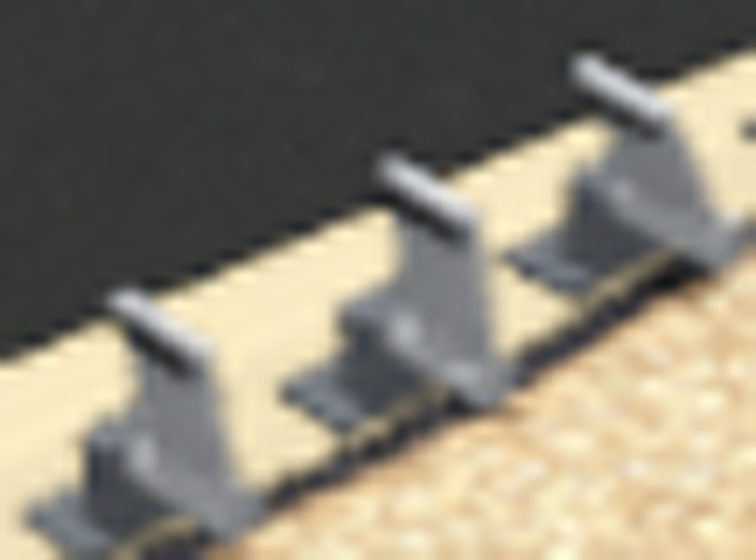

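```bash
python3 - <<'E'
from h import *
np.set_printoptions(precision=4,suppress=True)
tt=np.array([[137,325],[408,222],[660,63],[330,243],[588,98]])/12.
tt[:3]+=[256,235];tt[3:]+=[300,208]
bb=np.array([[85,333],[355,250],[605,103],[303,265],[545,128]])/12.
bb[:3]+=[256,235];bb[3:]+=[300,208]
st=np.array([[580,90],[330,170],[90,295],[430,190],[160,325]])/14.
st[:3]+=[322,150];st[3:]+=[284,165]
Ms=[]
for n in("top","scene"):
    K,R,t=P(n);Ms.append(K@np.c_[R,t])
X=cv2.triangulatePoints(Ms[0],Ms[1],tt.T,st.T);X=(X[:3]/X[3]).T
print("tri tops",X)
print("reproj",proj("top",X)-tt)
print("tops@57",ray("top",tt,.057))
B=ray("top",bb,.032);print("barrel",B)
c,s=np.cos(np.radians(26.9)),np.sin(np.radians(26.9))
R=np.array([[c,-s],[s,c]])
print("jig tops",(X[:,:2]-[.598,.03])@R); print("jig barrel",(B[:,:2]-[.598,.03])@R)
print(np.linalg.norm(np.diff(B[:,:2],axis=0),axis=1),np.degrees(np.arctan2(*np.diff(B[:,:2],axis=0).T[::-1])))
E
```

```text
tri tops [[ 0.5244  0.0812  0.0527]
 [ 0.5408  0.0411  0.0541]
 [ 0.5654  0.0031  0.0538]
 [ 0.5878 -0.0267  0.0552]
 [ 0.6108 -0.0656  0.0545]]
reproj [[-0.5789 -0.1404]
 [-0.8448 -0.1884]
 [-0.5692 -0.1153]
 [-0.5062 -0.0949]
 [-0.6115 -0.1024]]
tops@57 [[ 0.5244  0.0797  0.057 ]
 [ 0.5406  0.0394  0.057 ]
 [ 0.5652  0.002   0.057 ]
 [ 0.5875 -0.0275  0.057 ]
 [ 0.6104 -0.0665  0.057 ]]
barrel [[ 0.5217  0.0906  0.032 ]
 [ 0.5354  0.049   0.032 ]
 [ 0.559   0.0106  0.032 ]
 [ 0.585  -0.0243  0.032 ]
 [ 0.6074 -0.062   0.032 ]]
jig tops [[-0.0425  0.079 ]
 [-0.046   0.0358]
 [-0.0413 -0.0093]
 [-0.0348 -0.0459]
 [-0.0318 -0.091 ]]
jig barrel [[-0.0406  0.0886]
 [-0.0472  0.0453]
 [-0.0436  0.0004]
 [-0.0361 -0.0425]
 [-0.0333 -0.0863]]
[0.0438 0.0451 0.0435 0.0439] [-71.8283 -58.4507 -53.2715 -59.3698]
```

apply_moves:
  series:
    - [0,0,0,-0.115]
    - [24,-21,0,0]
    - [24,-21,0,0]
    - [24,-21,0,0]
    - [24,-21,0,0]
    - [24,-21,0,0]
    - [24,-21,0,0]
    - [24,-21,0,0]
    - [24,-21,0,0]
    - [24,-21,0,0]
    - [24,-21,0,0]
    - [24,-21,0,0]
    - [24,-21,0,0]
    - [24,-21,0,0]
    - [24,-21,0,0]
    - [24,-21,0,0]
    - [24,-21,0,0]
    - [24,-21,0,0]
    - [24,-21,0,0]
    - [0,0,0,0]
  fingers: 0
  grip_force: 5

```text
clock: 1.77
tcp_pos: [0.4325, -0.0499, 0.4047]
tool_rot: [-180.0, -0.1, 27.1]
force: [0.3, -0.1, 0.2]
width: 0.005
```

```bash
cat > st.py <<'E'
from station import robot
import numpy as np
np.set_printoptions(precision=4,suppress=True)
o=robot.observe();p=o['tcp_pos'];a=np.radians(26.9);c,s=np.cos(a),np.sin(a)
d=p[:2]-[.598,.03]
print(o['clock'],p,o['tool_rot'],o['force'],o['width'],"jig",[c*d[0]+s*d[1],-s*d[0]+c*d[1]],"tip z",p[2]-.182)
E
python3 st.py
```

```text
1.7667 [ 0.4325 -0.0499  0.4047] [-179.9699   -0.0717   27.1312] [ 0.2876 -0.1105  0.1815] 0.004719714084357716 jig [np.float64(-0.18374660234162438), np.float64(0.00363457601503496)] tip z 0.22273532959169162
```

apply_moves:
  series:
    - [18,-16.5,0,0]
    - [18,-16.5,0,0]
    - [18,-16.5,0,0]
    - [18,-16.5,0,0]
    - [18,-16.5,0,0]
    - [18,-16.5,0,0]
    - [18,-16.5,0,0]
    - [17,-16,0,0]
    - [0,0,20,0]
    - [0,0,20,0]
    - [0,0,20,0]
    - [0,0,20,0]
    - [0,0,20,0]
    - [0,0,20,0]
    - [0,0,15,0]
    - [0,0,10,0]
    - [0,0,0,0]
    - [0,0,0,0]

```text
clock: 3.27
tcp_pos: [0.4992, 0.1283, 0.2595]
tool_rot: [-180.0, 0.1, 26.9]
force: [-0.2, 0.4, -0.1]
width: -0.0
```

```bash
python3 st.py; python3 - <<'E'
from station import get_image
import cv2
for n in("scene","top"):
    cv2.imwrite(f"pics/{n}1.png",get_image(n)[:,:,::-1])
t=cv2.imread("pics/top1.png");s=cv2.imread("pics/scene1.png")
import numpy as np
cv2.imwrite("pics/c1.png",np.vstack([cv2.resize(s[80:220,270:430],(640,560),interpolation=cv2.INTER_CUBIC)]))
E
```

```text
3.2667 [0.4992 0.1283 0.2595] [-179.9877    0.0579   26.9044] [-0.198   0.4028 -0.0571] -0.00046437515292578857 jig [np.float64(-0.04363704802406848), np.float64(0.13231255756734184)] tip z 0.07747690352999265
```

View pics/c1.png

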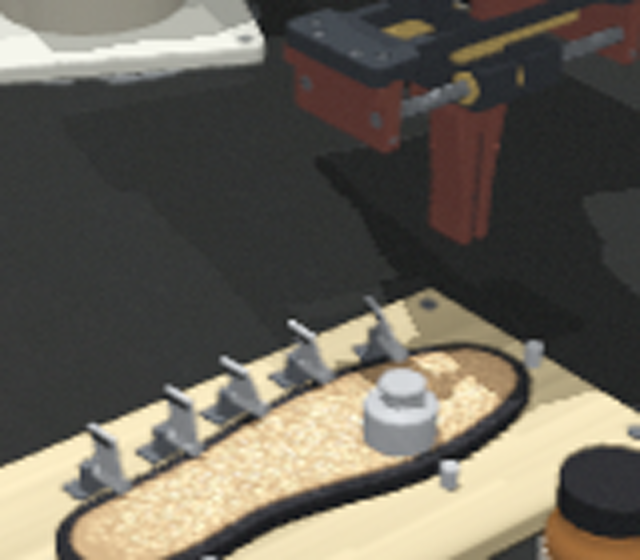

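View pics/top1.png

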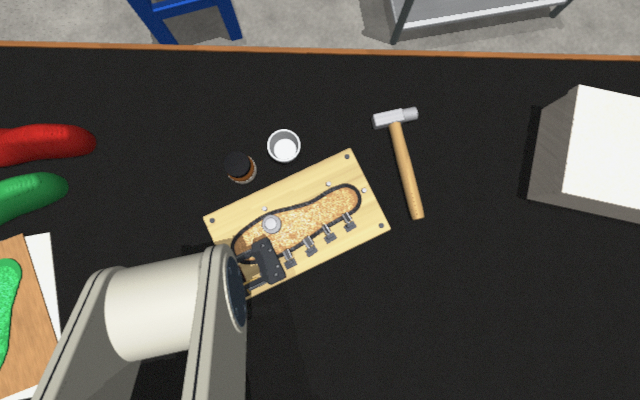

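apply_moves:
  series:
    - [0.5,0,10,0]
    - [0.5,0,10,0]
    - [0.5,0,10,0]
    - [0.5,0,5,0]
    - [0,0,3,0]
    - [0,0,0,0]
    - [0,0,0,0]

```text
clock: 3.95
tcp_pos: [0.501, 0.1295, 0.2214]
tool_rot: [-180.0, 0.0, 26.9]
force: [-0.2, -0.3, -0.7]
width: 0.003
```

```bash
python3 st.py; python3 - <<'E'
from station import get_image,robot
from h import *
n="scene"
cv2.imwrite(f"pics/{n}2.png",get_image(n)[:,:,::-1])
s=cv2.imread("pics/scene2.png")
o=robot.observe();p=o['tcp_pos'].copy();p[2]-=.182
a=np.radians(26.9);ex=np.array([np.cos(a),np.sin(a),0]);ey=np.array([-np.sin(a),np.cos(a),0])
im=cv2.resize(s[130:210,320:432],None,fx=7,fy=7,interpolation=cv2.INTER_CUBIC)
for i in(-1,1):
  for j in(-1,1):
    q=(proj(n,p+i*.01*ex+j*.0135*ey)[0]-[320,130])*7
    cv2.circle(im,tuple(int(v) for v in q),3,(0,255,0),-1)
cv2.imwrite("pics/c2.png",im)
E
```

```text
3.95 [0.501  0.1295 0.2214] [-179.9919    0.0322   26.9188] [-0.2128 -0.276  -0.7046] 0.0031692296687778993 jig [np.float64(-0.041526518276451825), np.float64(0.1326234823863858)] tip z 0.03938678066738738
```

View pics/c2.png

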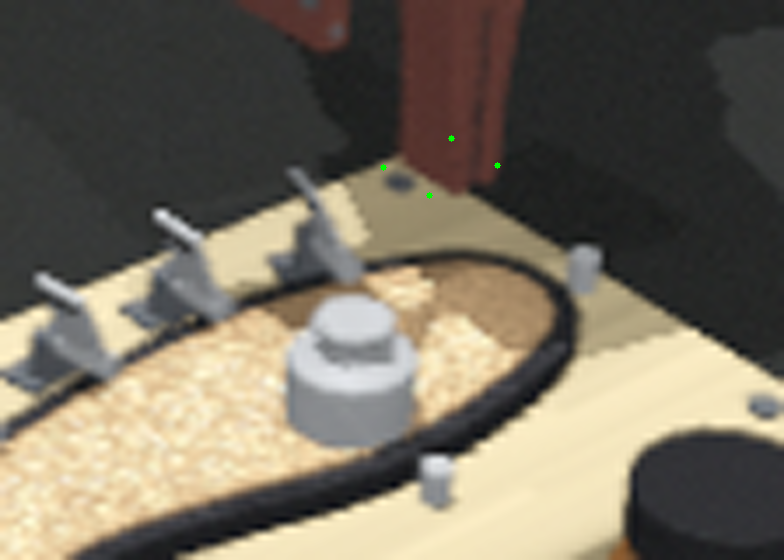

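apply_moves:
  series:
    - [0,4,0,0]
    - [0,4,0,0]
    - [0,4,0,0]
    - [0,3.5,0,0]
    - [0,3.5,0,0]
    - [0,3.5,0,0]
    - [0,3.5,0,0]
    - [0,3.5,0,0]
    - [0,3.5,0,0]
    - [0,3.5,0,0]
    - [-0.4,3.5,0,0]
    - [-0.4,3.5,0,0]
    - [-0.4,3.5,0,0]
    - [-0.4,3.5,0,0]
    - [-0.4,3.5,0,0]
    - [-0.4,3.5,0,0]
    - [-0.4,3.5,0,0]
    - [-0.4,3.5,0,0]

```text
clock: 5.5
tcp_pos: [0.5274, 0.0702, 0.2217]
tool_rot: [-180.0, -0.0, 26.9]
force: [-0.2, 0.2, -0.9]
width: 0.007
```

```bash
python3 st.py; cat > pic.py <<'E'
from station import get_image
import cv2,sys
k=sys.argv[1]
s=get_image("scene")[:,:,::-1]
cv2.imwrite(f"pics/s{k}.png",cv2.resize(s[120:220,270:410],None,fx=5.5,fy=5.5,interpolation=cv2.INTER_CUBIC))
E
python3 pic.py 3
```

```text
5.5 [0.5274 0.0702 0.2217] [-179.9991   -0.0016   26.9168] [-0.2189  0.1648 -0.9104] 0.007182240400033859 jig [np.float64(-0.0447532458104657), np.float64(0.06775455607403047)] tip z 0.039684546708797064
```

View pics/s3.png

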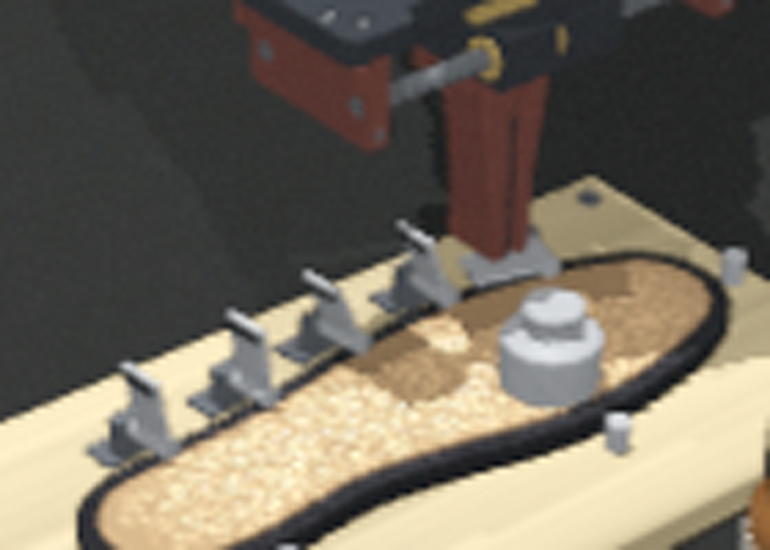

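Tab 1 lies flat under the fingertip (about (510,260) in the crop). Tabs 2–5 are still upright and the force is near zero. Continuing.

apply_moves:
  series:
    - [-0.3,3.5,0,0]
    - [-0.3,3.5,0,0]
    - [-0.3,3.5,0,0]
    - [-0.3,3.5,0,0]
    - [0,3.5,0,0]
    - [0,3.5,0,0]
    - [0,3.5,0,0]
    - [0,3.5,0,0]
    - [0.2,3.5,0,0]
    - [0.2,3.5,0,0]
    - [0.2,3.5,0,0]
    - [0.2,3.5,0,0]
    - [0.2,3.5,0,0]
    - [0.2,3.5,0,0]

```text
clock: 6.72
tcp_pos: [0.5497, 0.0265, 0.2217]
tool_rot: [-180.0, -0.0, 26.9]
force: [-0.5, 0.7, -0.5]
width: 0.003
```

```bash
python3 st.py; python3 pic.py 4
```

```text
6.7167 [0.5497 0.0265 0.2217] [-179.9998   -0.0002   26.9169] [-0.5332  0.681  -0.5332] 0.0033880091342645448 jig [np.float64(-0.044667429599822665), np.float64(0.018737239641185573)] tip z 0.03966385059114741
```

View pics/s4.png

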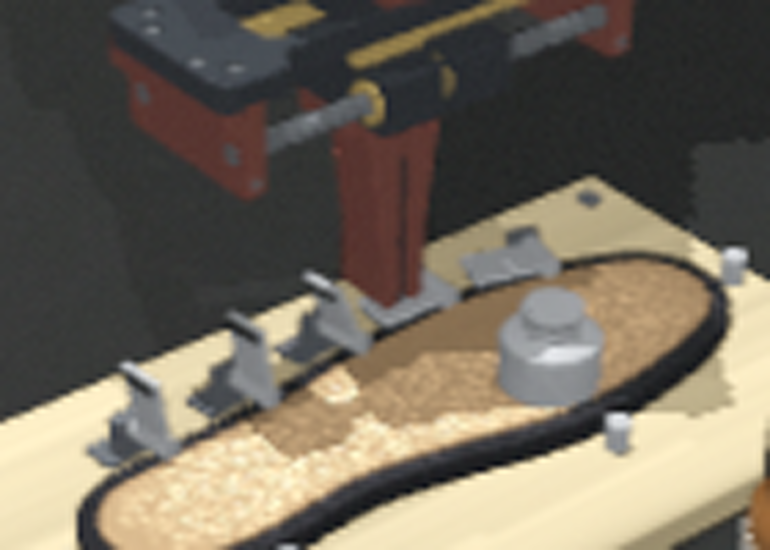

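Tabs 1 and 2 are flat, at about (515,258) and (410,305). Tabs 3–5 are still upright. Continuing past tab 3 and then tab 4.

apply_moves:
  series:
    - [0.1,3.5,0,0]
    - [0.1,3.5,0,0]
    - [0.1,3.5,0,0]
    - [0.1,3.5,0,0]
    - [0.4,3.5,0,0]
    - [0.6,3.5,0,0]
    - [0.6,3.5,0,0]
    - [0.6,3.5,0,0]
    - [0.6,3.5,0,0]
    - [0.6,3.5,0,0]
    - [0.6,3.5,0,0]
    - [0.6,3.5,0,0]

```text
clock: 7.77
tcp_pos: [0.5732, -0.0087, 0.2217]
tool_rot: [180.0, -0.0, 26.9]
force: [0.1, 0.3, -0.2]
width: 0.001
```

```bash
python3 st.py; python3 pic.py 5
```

```text
7.7667 [ 0.5732 -0.0087  0.2217] [179.9984  -0.0033  26.9175] [ 0.1281  0.2572 -0.1978] 0.0007550714940105649 jig [np.float64(-0.039589588823833455), np.float64(-0.023271942073276913)] tip z 0.03968017426510562
```

View pics/s5.png

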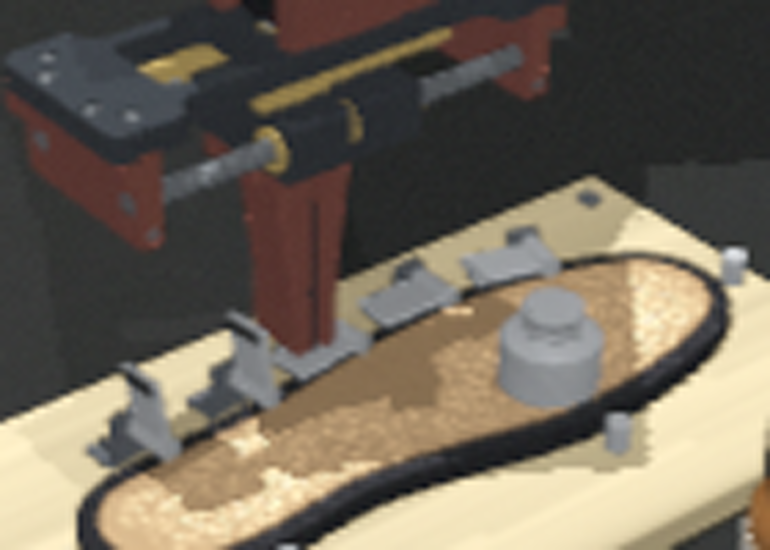

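Tabs 1–3 are flat. Tabs 4 and 5 are upright at about (255,355) and (145,405). Continuing.

apply_moves:
  series:
    - [0.6,3.5,0,0]
    - [0.6,3.5,0,0]
    - [0.5,3.5,0,0]
    - [0.4,3.5,0,0]
    - [0.2,3.5,0,0]
    - [0.2,3.5,0,0]
    - [0.2,3.5,0,0]
    - [0.2,3.5,0,0]
    - [0.2,3.5,0,0]
    - [0.2,3.5,0,0]
    - [0.2,3.5,0,0]
    - [0.2,3.5,0,0]
    - [0.2,3.5,0,0]

```text
clock: 8.9
tcp_pos: [0.5972, -0.0475, 0.2217]
tool_rot: [180.0, -0.0, 26.9]
force: [-0.4, 0.2, 0.2]
width: 0.009
```

```bash
python3 st.py; python3 pic.py 6
```

```text
8.9 [ 0.5972 -0.0475  0.2217] [179.9975  -0.0002  26.9218] [-0.4421  0.1538  0.1678] 0.008641791975053157 jig [np.float64(-0.03574391461813795), np.float64(-0.06876683319498272)] tip z 0.03969524540917024
```

View pics/s6.png

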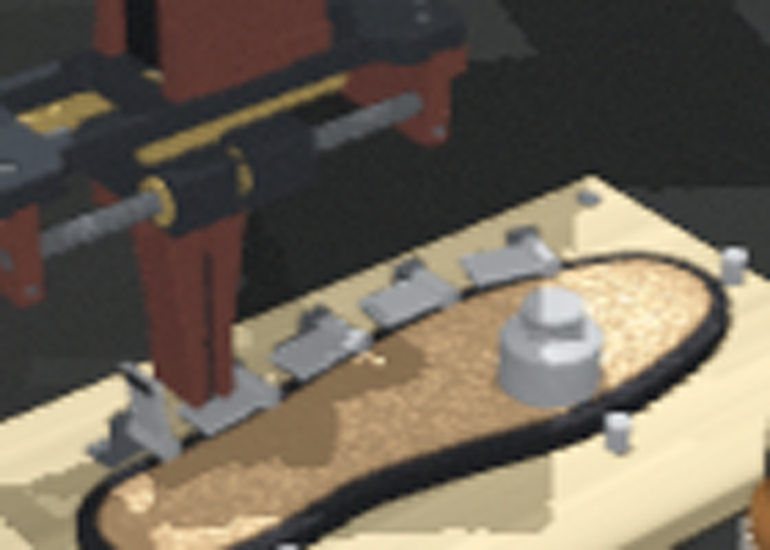

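Tabs 1–4 are flat. Tab 5 is upright at about (150,410), just ahead of the finger.

apply_moves:
  series:
    - [0.3,3.5,0,0]
    - [0.3,3.5,0,0]
    - [0.3,3.5,0,0]
    - [0.3,3.5,0,0]
    - [0.3,3.5,0,0]
    - [0.3,3.5,0,0]
    - [0.2,3.5,0,0]
    - [0.2,3.5,0,0]
    - [0,3.5,0,0]
    - [0,3.5,0,0]
    - [0,3.5,0,0]
    - [0,3.5,0,0]
    - [0,3.5,0,0]
    - [0,3.5,0,0]
    - [0,3.5,0,0]
    - [0,3.5,0,0]
    - [0,3.5,0,0]
    - [0,3.5,0,0]
    - [0,3,0,0]
    - [0,0,0,0]

```text
clock: 10.62
tcp_pos: [0.6292, -0.1056, 0.2217]
tool_rot: [180.0, -0.0, 26.9]
force: [-0.5, 0.1, -0.3]
width: 0.009
```

```bash
python3 st.py; python3 pic.py 7
```

```text
10.6167 [ 0.6292 -0.1056  0.2217] [179.9829  -0.0174  26.8938] [-0.5458  0.0933 -0.3006] 0.008563695230499886 jig [np.float64(-0.03352844013639915), np.float64(-0.13503459977609295)] tip z 0.03971739964355728
```

View pics/s7.png

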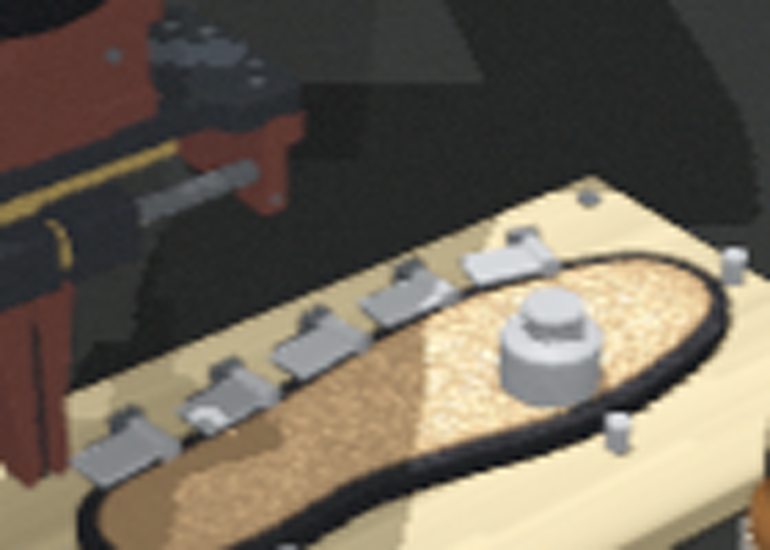

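All five tabs are flat. Now raising the hand and moving it away.

apply_moves:
  series:
    - [0,0,-10,0]
    - [0,0,-20,0]
    - [0,0,-20,0]
    - [0,0,-20,0]
    - [0,0,-20,0]
    - [0,0,-20,0]
    - [0,0,-20,0]
    - [-10,10,-10,0]
    - [-15,15,0,0]
    - [-15,15,0,0]
    - [-15,15,0,0]
    - [-15,15,0,0]
    - [-15,15,0,0]
    - [-10,10,0,0]
    - [0,0,0,0]
    - [0,0,0,0]
    - [0,0,0,0]

```text
clock: 12.08
tcp_pos: [0.5872, -0.2324, 0.3616]
tool_rot: [-180.0, -0.0, 26.9]
force: [-0.3, 1.3, 1.0]
width: 0.01
```

```bash
python3 st.py; python3 pic.py 8; python3 - <<'E'
from station import get_image
import cv2
cv2.imwrite("pics/top8.png",get_image("top")[:,:,::-1])
E
```

```text
12.0833 [ 0.5872 -0.2324  0.3616] [-179.9765   -0.0017   26.9115] [-0.2788  1.3025  0.9571] 0.00961248850680986 jig [np.float64(-0.12837627436877894), np.float64(-0.22912783534118952)] tip z 0.17962796198097647
```

View pics/s8.png

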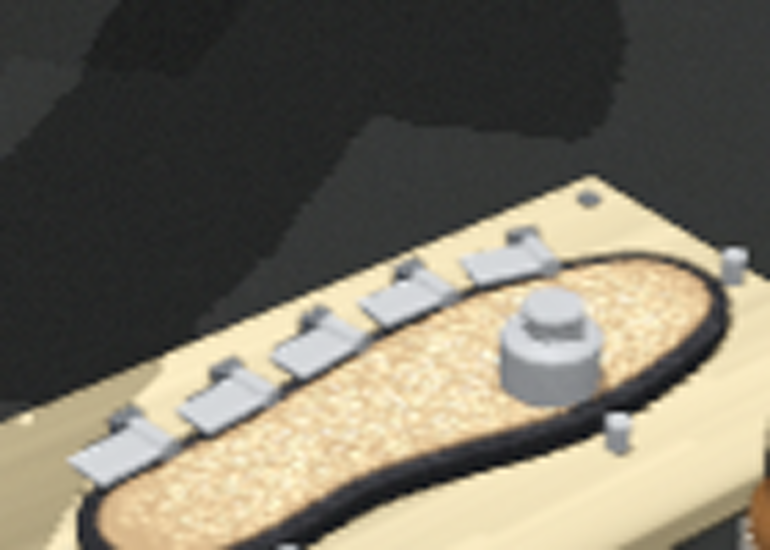

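View pics/top8.png

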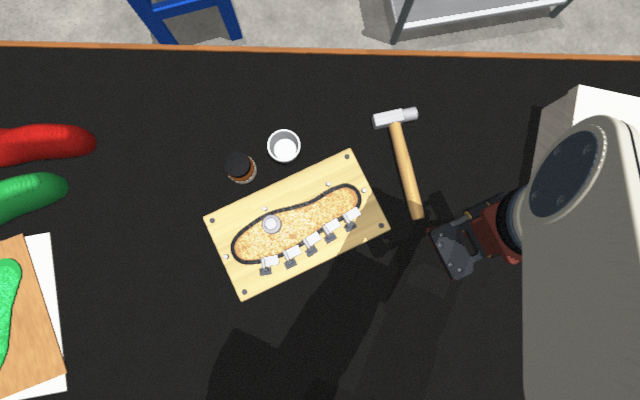

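```bash
python3 - <<'E'
from station import robot,get_image
import cv2,numpy as np
a=get_image("scene");cv2.imwrite("pics/s9.png",a[:,:,::-1])
np.set_printoptions(precision=3,suppress=True)
o=robot.observe();print(o['force'],o['qvel'],o['clock'])
E
```

```text
[ 0.882  0.863 -0.674] [ 0.135  0.041 -0.015 -0.05  -0.06  -0.094] 12.2333
```

View pics/s9.png

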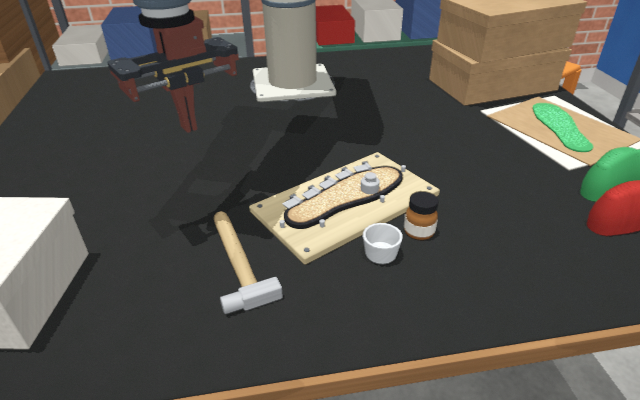

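The hand is well clear of everything, all five tabs are flat and nothing else has moved, so I'm handing in.

```bash
python3 -c "
from station import robot
print(robot.finish_job())"
```

```text
the job is handed in; nothing more can be done
None
```

All five tabs are folded flat, in order from tab 1 at the toe to tab 5 at the heel, and the job is handed in at about 12.2 s of the 38 s allowed.

- **How it was done:** I ran the shut fingertips along the row with the tips about 39.5 mm above the bench. That cleared the hinge barrels and lugs by several millimetres. A picture after each tab showed it flat and the ones ahead still upright.
- **Force:** Wrist readings taken between moves stayed within about 1 N, and those in free air varied by as much (up to 1.6 N). I had no readings during the moves themselves.
- **Last pictures:** From both cameras, the five tabs are flat and the sole is in the jig. The weight, jar, tin and hammer are where they were. I judged this by eye and did not measure their positions again.
- **Hand position:** It ended about 180 mm above the bench, away from the jig and touching nothing.
- **Disagreement:** The finger outline I projected from the calibration was a few millimetres off the picture. The finger pair looked narrower along the row than I had assumed, which made no difference to the sweep.

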